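Hang a second slide rack in the gated drip stand

ROBOT

A 6-joint arm with a two-finger parallel gripper is mounted at the origin on a cart in front of the work surface, level with it; the furniture and walls round the work are solid. World frame = base frame: x ahead of the robot, y to its left, z up, the work surface at z = 0. Lengths are in m, angles in degrees, forces in N, time in s.
With the tool pointing down it reaches from about 0.35 to 0.875 m from the base axis. Payload 4.2 kg.
Tool frame: the origin (TCP) lies between the finger pads; the fingertips stand 14 mm ahead of it and the grasp point (between the pads) lies 5 mm behind it (r.tcp_to_tips is the distance from the TCP to the fingertips, in m); y points along the fingers, x is the direction in which the jaws open and shut, and the axes are right-handed (so a half turn about y gives the same grasp; the last joint's range is limited). The gripper opens to 87 mm and grips with 3 to 60 N. Pads are 19 mm wide; open, the fingers measure 117 mm over their backs; the gripper's body (75 mm by 190 mm) begins 51 mm behind the grasp point.
Start: joints at [-53.136, 22.042, 0.453, 0, -68.411, -14.817], TCP at [0.235, -0.579, 0.237] pointing down, gripper open.
Joint ranges: [-179.83, 179.83], [-69.29, 118.12], [-61.27, 80.66], [-181.25, 117.63], [-171.15, -9.14], [-177.46, 177.46]. Speed limits (degrees/s): [159.86, 159.86, 180, 180, 180, 180].

INTERFACE

Orientations are given as a 3x3 rotation matrix whose columns are the frame's x, y, z axes.
In Python, from station import sense, optics, ticket, r gives the robot as it stands.
- The arm moves only by the tool carry_out, never from a script. Its argument "steps" is a list that holds one entry, the list of rows, each a list of 6 numbers: the shift along the world's x, y, z in cm, then the turn, a rotation vector about the world's x, y, z in rad. A call has 1 to 20 rows; each row is the pose to reach, as a shift and turn from the pose commanded when the call began; what a row does not reach only later rows make up. A row lasts 1/8 s, in which the tool goes at most 62.5 mm and 10.7 degrees, less where a joint would pass 70% of its speed; a pose out of reach is approached as far as the arm can. A call with a gripper value outside its range is refused whole. "fingers" is the closure in counts, from 0 (fully open) to 255 (shut), set as the call begins (left out, the last holds). The fingers move at their own pace and stop on an object; the grip force is fixed at half the most. Time passes only in rows, so rows that repeat a pose let the fingers close. It gives the time, the measured TCP pose, the force and the opening at its end, in the units of the state.
- sense(): the state, without advancing time (a new reading comes with each control period).
- optics.capture(name): name is "scene" or "top" or "wrist"; returns a dict with "image" (420x560x3 uint8, red, green, blue), "fov_y" (degrees; the focal length in pixels is half the picture's height over the tangent of half this angle, whatever the lens; pixels are square), "cx", "cy" (the principal point, pixels), "rvec" (rotation vector, rad) and "tvec" (3), from world to camera coordinates, as OpenCV has them. Camera axes: x right, y down, z forward; pixel columns grow to the right and rows downward; lengths in m; the calibration is good to about 2 mm. A picture is of the moment at which its call begins. There is no depth.
- ticket.finish_job(): hands the job in, once; it reports no verdict.
The state is a dict: "time_s": time; "joints": joint angles; "joint_velocities": joint speeds; "effort": joint torques, N m; "tcp_pos": TCP position; "ee_rot": TCP orientation; "wrist_force": force on the tool from outside, world axes, zero at the start; "moment": the same for the moment, N m; "gripper_width": opening from 0.0 (shut) to 1.0 (fully open).
Only numpy, scipy, OpenCV 4.12 (cv2) and the standard library are available. Lean on these libraries where they do the work, as an engineer would, in place of code of your own. Each camera call takes 0.05 s, during which the arm holds its last target.

TASK

Hang the wet slide rack with the orange grip (standing on the dark staining tray) on the drip stand's rod, beside the blue-gripped rack that already hangs there. First lift the latch bar by its red knob out of its catch and swing the gate wide open; once the rack hangs, swing the gate fully shut and let the bar drop back into its catch. Keep both racks upright, leave the blue one where it hangs, and do not disturb the reagent bottle, slide box and timer around.

Things in the scene. Friction and masses are not known exactly. Their poses are not given: they have to be found in the camera images.
- stand: white and steel drip stand, fixed; origin: centre of its underside. Its -x axis points out of the front (gate side), +x to the rear column (202 mm high, 36 mm wide), z up. A 10 mm rod runs level along its x axis at y = 0, axis 180 mm up, from x = +80 to -55 mm, then turns up. Two posts (12 mm thick, 145 mm high) stand at x = -85, y = +-75 mm; between them is the gate.
- rod_base (a point): point on the axis of the straight rod, 2 mm in front of the rear column (height 180 mm)
- rod_tip (a point): centre of the round end (radius 5 mm) of the rod's upturned tip: 14 mm above the straight rod's axis, 139 mm from rod_base horizontally
- rod_free (a point): point on the straight rod's axis at stand x = -18 mm, a good middle for the second rack: the blue rack always leaves at least 60 mm of free rod there
- gate (a joint): angle of the white barred gate, rad: 0 shut, grows as it swings outward (away from the rod) to 1.7. Upright hinge on the post at stand y = -75 mm. Stays where it is left (friction about 0.04 N m). 135 mm wide, spans heights 55 to 145 mm (168 with the latch's pivot, 196 with its knob); shut, it lies along stand y at stand x = -85 mm.
- gate_hinge (a point): point on the gate's upright hinge axis, 150 mm above the bench
- latch (a joint): angle of the steel latch bar, rad: 0 level (down in the catch when the gate is shut), grows to 0.45 as its free end is lifted; falls back by its weight (about 1 N at the knob). Pivoted on the gate about the gate's normal, 30 mm from the hinge axis, 153 mm up; runs along the gate to 155 mm from the hinge axis; 9 mm wide, 11 mm high.
- latch_knob (a point): centre half-way up of the latch bar's red upright round knob (16 mm diameter, 37 mm tall; the bar's top is 20 mm below this point). With the bar down it is 179 mm above the bench, 118 mm from the hinge axis, 88 mm along the bar from its pivot and 26 mm above the pivot. Moves with bar and gate.
- catch_slot (a point): centre of the bar's place in the catch on the other post (stand x = -85, y = +75 mm), 153 mm up. In front of it is a yellow lip, top 161 mm high: the bar's end must be lifted 14 mm or more (latch about 0.13 rad) to pass the lip, both opening and closing; it does not ride over by itself. Behind it is a stop.
- wet_rack_grip (a point): centre half-way up of the orange grip (24 mm along x, 14 along y, 36 tall) on the loose wet slide rack; axes are the rack's, z up. Basket 34 (x) by 80 mm (y), its top 82 and underside 114 mm below this point. Between them a wire bail: window 56 mm wide in y, roof peak 21 mm below this point. Hung, x lies along the rod and this point is 28 mm above the rod's axis.
- hung_rack_grip (a point): the same point of the other rack, alike but with a blue grip, already hanging on the inner part of the rod, its centre 35 to 52 mm behind the stand's origin (stand x)
- dark_tray: dark staining tray, 100 x 200 x 22 mm, fixed; a flat block to stand on; origin at centre of its underside
- reagent: bystander: white reagent bottle, blue cap, 58 mm diameter, 125 mm tall, origin at its underside
- slides_box: bystander: closed green slide box, 36 x 100 x 72 mm, origin at its underside
- bench_timer: bystander: white bench timer lying flat, 58 x 72 x 18 mm, origin at its underside
- wet_rack: the orange-gripped rack as a whole, 0.16 kg; origin at the centre of its underside, 114 mm under wet_rack_grip, same axes. The bail is two 4 mm steel wires, 12 mm apart along x; its roof slopes 45 degrees, so it centres itself on the rod. It starts on the 22 mm high tray.

How it is judged:
By the outcome, as a careful person would: the job done as asked, in the order asked, and still so for the second after the job is handed in, with the robot touching nothing.
It also fails if it takes over 72 s, if anything falls off the work surface, if the arm or the gripper's body presses on something with over 40 N, if the wrist force passes 120 N, or if a joint passes its speed limit or range.

## Working session

There is one attempt and no reset: what is moved stays moved. The work goes in short steps, Python scripts to look and compute and a tool call to move; the robot and the scene stay as the last step left them, time stands still between calls to the robot, and variables do not carry over. Pictures are saved under pics/ and viewed, and the job is handed in when it is done.

Besides the shell and the picture viewer there is one more tool, called in YAML: its name, and indented under it one key for each argument. carry_out: Moves the arm, as the interface text tells. Its arguments: {"type":"object","properties":{"steps":{"type":"array","items":{"type":"array","items":{"type":"array","items":{"type":"number"}}}},"fingers":{"type":"number"}},"required":["steps"]}

```bash
ls; mkdir -p pics
cat > h.py <<'E'
import numpy as np, cv2
from station import sense, optics, ticket, r
def cap(n,save=None):
    d=optics.capture(n)
    if save: cv2.imwrite('pics/'+save+'.png',d['image'][:,:,::-1])
    return d
def K(d):
    h=d['image'].shape[0]; f=h/2/np.tan(np.radians(d['fov_y']/2))
    return np.array([[f,0,d['cx']],[0,f,d['cy']],[0,0,1.]])
def ray(d,u,v):
    R=cv2.Rodrigues(np.array(d['rvec'],float))[0]; t=np.array(d['tvec'],float).ravel()
    p=np.linalg.inv(K(d))@[u,v,1]
    return -R.T@t, R.T@p
def onz(d,u,v,z):
    o,w=ray(d,u,v); return o+w*(z-o[2])/w[2]
def tri(L):
    A=np.zeros((3,3));b=np.zeros(3)
    for d,u,v in L:
        o,w=ray(d,u,v); w=w/np.linalg.norm(w); P=np.eye(3)-np.outer(w,w); A+=P;b+=P@o
    x=np.linalg.solve(A,b)
    res=[np.linalg.norm((np.eye(3)-np.outer(w,w)/(w@w))@(x-o)) for o,w in [ray(*l) for l in L]]
    return x,res
def proj(d,X):
    return cv2.projectPoints(np.array(X,float).reshape(-1,3),np.array(d['rvec'],float),np.array(d['tvec'],float),K(d),None)[0].reshape(-1,2)
def blobs(d,lo,hi,mn=15):
    hsv=cv2.cvtColor(d['image'],cv2.COLOR_RGB2HSV); m=cv2.inRange(hsv,lo,hi)
    n,l,s,c=cv2.connectedComponentsWithStats(m)
    return [(s[i].tolist(),c[i].round(1).tolist()) for i in range(1,n) if s[i][4]>=mn]
E
python3 - <<'E'
from h import *
print(sense())
for n in("scene","top","wrist"):
    d=cap(n,n+'0'); print(n,d['fov_y'],d['cx'],d['cy'],ray(d,280,210))
    for c,lo,hi in(("orange",(8,150,120),(20,255,255)),("red",(0,150,100),(6,255,255)),("blue",(100,120,60),(130,255,255)),("yellow",(22,120,120),(35,255,255))): print(c,blobs(d,lo,hi))
E
```

```text
pics
{'time_s': 0.0, 'joints': array([-5.31367271e+01,  2.20909157e+01,  3.79727533e-01, -3.06043456e-02,
       -6.84122660e+01, -1.48172787e+01]), 'joint_velocities': array([-0.05021486,  0.02448198,  0.06135319,  0.01765522,  0.05802639,
        0.00422436]), 'effort': array([-2.82590872e-04, -3.90666640e+01,  1.87402779e+01,  4.21996325e+00,
        1.10331882e-02, -1.72706127e-04]), 'tcp_pos': array([ 0.23440653, -0.57874956,  0.23545342]), 'ee_rot': array([[-3.75167119e-01, -8.95200853e-04, -9.26956758e-01],
       [ 9.26954556e-01,  2.02181469e-03, -3.75168181e-01],
       [ 2.20998566e-03, -9.99997555e-01,  7.12921169e-05]]), 'wrist_force': array([-0.28558685, -0.69255219,  0.29402547]), 'moment': array([ 0.00012507,  0.02417106, -0.01497829]), 'gripper_width': 1.0001387682353655}
scene 42.89664029096145 289.6423629647217 211.748588179359 (array([-0.05013003,  0.64638197,  1.1021186 ]), array([ 0.4350686 , -0.51017429, -0.74214124]))
orange []
red []
blue [([228, 185, 6, 4, 19], [230.2, 186.4]), ([270, 305, 13, 11, 110], [275.8, 310.5])]
yellow []
top 45.431409290477276 289.9
[... 840 characters left out ...]
84.0]), ([409, 209, 11, 6, 18], [413.4, 211.4]), ([306, 250, 12, 30, 62], [312.0, 263.7]), ([197, 268, 12, 13, 126], [202.4, 274.0]), ([320, 282, 6, 14, 29], [322.1, 289.2]), ([143, 316, 59, 98, 1359], [175.9, 366.4])]
yellow [([262, 235, 6, 5, 17], [264.6, 237.2]), ([146, 337, 41, 53, 1825], [165.7, 362.9])]
wrist 68.73823672260994 280.2241608672103 210.34132187695147 (array([ 0.16518477, -0.60687919,  0.38398197]), array([ 0.24770258,  0.10254309, -0.9633951 ]))
orange []
red [([294, 313, 25, 17, 85], [305.2, 321.4])]
blue []
yellow [([96, 277, 5, 9, 19], [98.2, 281.8]), ([459, 277, 6, 10, 24], [462.2, 281.8]), ([96, 295, 5, 10, 22], [98.0, 300.5]), ([460, 295, 6, 15, 34], [463.0, 301.4])]
```

View pics/scene0.png

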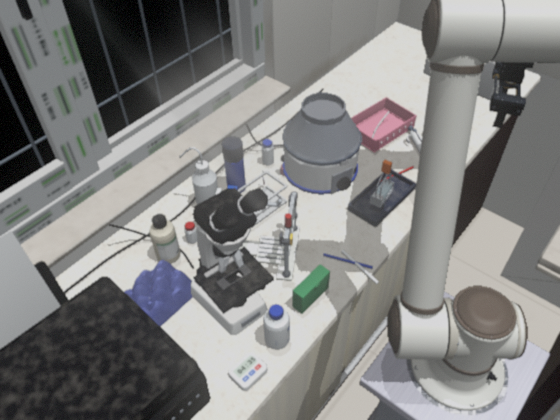

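View pics/top0.png

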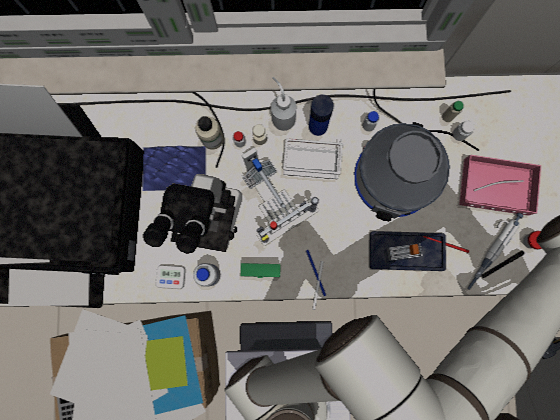

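View pics/wrist0.png

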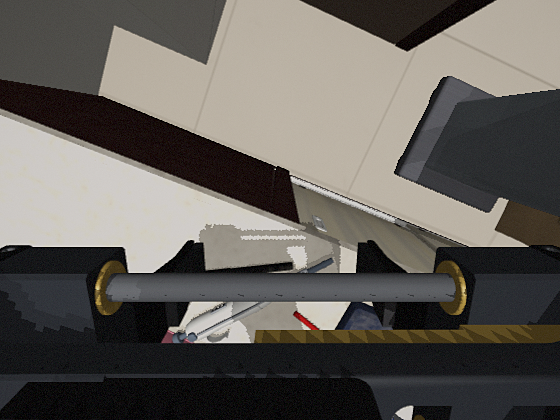

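Run:
```python
from h import *
a=cv2.imread('pics/top0.png')[130:260,220:350]; cv2.imwrite('pics/tc.png',cv2.resize(a,None,fx=4.6,fy=4.6,interpolation=cv2.INTER_CUBIC))
a=cv2.imread('pics/scene0.png')[165:295,210:340]; cv2.imwrite('pics/sc.png',cv2.resize(a,None,fx=4.6,fy=4.6,interpolation=cv2.INTER_CUBIC))
a=cv2.imread('pics/top0.png')[220:280,360:480]; b=cv2.imread('pics/scene0.png')[150:230,340:440]; cv2.imwrite('pics/rc.png',np.vstack([cv2.resize(a,(600,300)),cv2.resize(b,(600,300))[:, :]][:1]+[np.pad(cv2.resize(b,(375,300)),((0,0),(0,225),(0,0)))]))
```

```text
(no output)
```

View pics/tc.png

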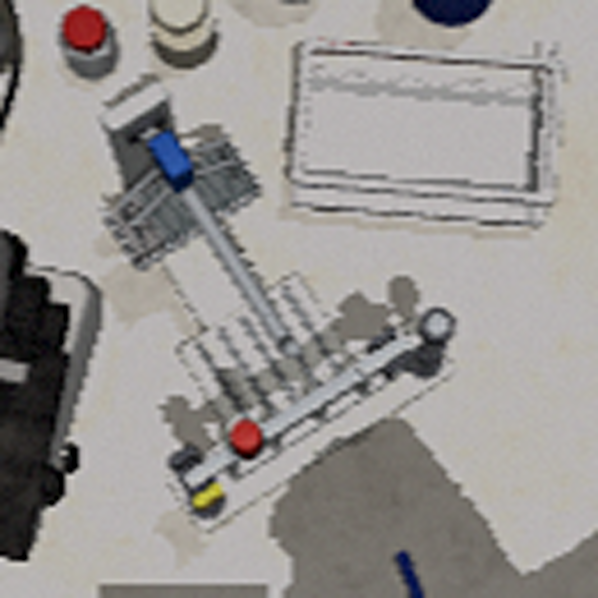

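View pics/sc.png

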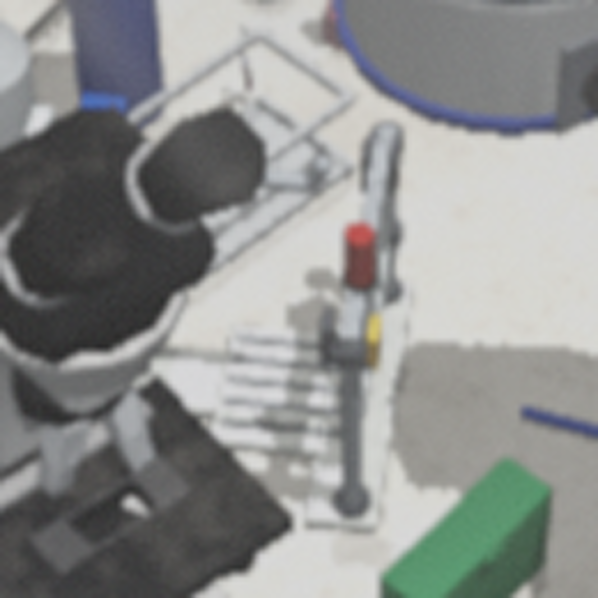

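View pics/rc.png

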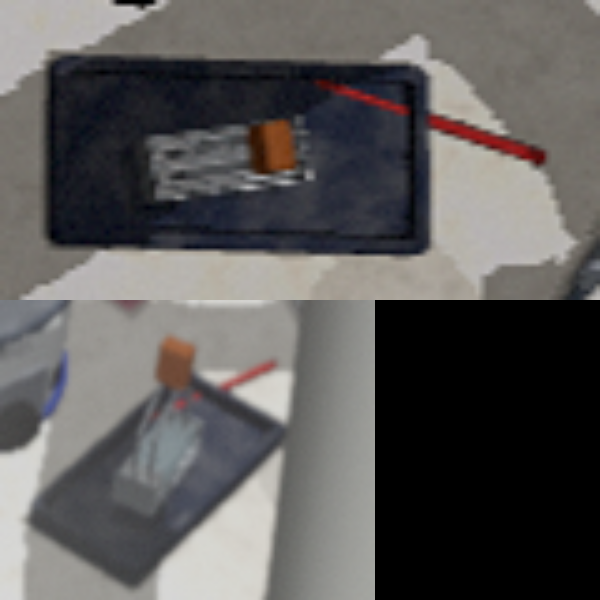

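Run:
```python
from h import *
d=cap("top");s=cap("scene")
f=lambda u,v:(u/4.6+220-.4,v/4.6+130-.4)
def P(n,uv,z): print(n,onz(d,*uv,z).round(4))
P('knobtop',f(245,434),.1975)
print(tri([(d,*f(245,434)),(s,360/4.6+209.6,233/4.6+164.6)]))
P('hinge',f(438,322),.15);P('tip',f(290,343),.196)
P('blue top',f(166,150),.226); P('blue all',f(170,160),.215)
P('yellow',f(208,495),.161)
P('col top', f(140,105),.202)
P('rodmid',f(235,265),.185);P('rodnear',f(200,205),.185);P('rodfar',f(280,330),.185)
for c,lo,hi in(("orange",(5,130,80),(18,255,255)),):
  print(blobs(d,lo,hi),blobs(s,lo,hi))
g=lambda u,v:(u/5+359.6,v/5+219.6); h=lambda u,v:(u/3.75+339.6,v/3.75+149.6)
# orange top face corners in top
for q in [(250,124),(290,120),(294,168),(256,174)]: P('or',g(*q),.154)
# basket top corners z .054, 
for q in [(148,140),(155,202),(312,178),(300,118)]: P('bas',g(*q),.054)
print('tri grip', tri([(d,*g(272,147)),(s,*h(175,362))]))
print('tray',[onz(d,*g(*q),.022).round(4) for q in [(50,57),(428,68),(428,252),(50,243)]])
print('box',[onz(d,*q,.072).round(4) for q in [(241,262),(280,263),(280,277),(241,277)]])
print('cap',onz(d,203,274,.125))
```

```text
knobtop [0.4592 0.0237 0.1975]
(array([0.4589988 , 0.0233945 , 0.19361472]), [np.float64(0.0007424191704935867), np.float64(0.0007424191704934253)])
hinge [ 0.5213 -0.077   0.15  ]
tip [5.048e-01 4.000e-04 1.960e-01]
blue top [0.5977 0.0595 0.226 ]
blue all [0.5952 0.0582 0.215 ]
yellow [0.4324 0.044  0.161 ]
col top [0.627  0.0736 0.202 ]
rodmid [0.5471 0.0275 0.185 ]
rodnear [0.5786 0.0448 0.185 ]
rodfar [0.5132 0.0053 0.185 ]
[([412, 244, 7, 10, 55], [415.2, 248.7])] [([384, 161, 7, 7, 29], [387.2, 163.4])]
or [ 0.4085 -0.2984  0.154 ]
or [ 0.4099 -0.3175  0.154 ]
or [ 0.3872 -0.3181  0.154 ]
or [ 0.3848 -0.2999  0.154 ]
bas [ 0.4081 -0.2705  0.054 ]
bas [ 0.3763 -0.2725  0.054 ]
bas [ 0.3868 -0.3537  0.054 ]
bas [ 0.4177 -0.3493  0.054 ]
tri grip (array([ 0.41645022, -0.44251781, -0.34498059]), [np.float64(0.011055870976424721), np.float64(0.011055870976424647)])
tray [array([ 0.455 , -0.2275,  0.022 ]), array([ 0.4449, -0.4273,  0.022 ]), array([ 0.3483, -0.4211,  0.022 ]), array([ 0.3574, -0.2232,  0.022 ])]
box [array([0.379 , 0.1083, 0.072 ]), array([0.3743, 0.0103, 0.072 ]), array([0.3394, 0.011 , 0.072 ]), array([0.3416, 0.1086, 0.072 ])]
cap [0.35021557 0.19503366 0.125     ]
```

Run:
```python
from h import *
d=cap("top");s=cap("scene")
h=lambda u,v:(u/3.75+339.6,v/3.75+149.6);g=lambda u,v:(u/5+359.6,v/5+219.6)
print('tri grip', tri([(d,*g(272,147)),(s,*h(175,62))]))
print('des top', tri([(d,415,155),(s,323,103)]))
b=cv2.imread('pics/top0.png')[140:270,130:260];a=cv2.imread('pics/scene0.png')[175:335,160:320]
cv2.imwrite('pics/mic.png',np.hstack([cv2.resize(b,(400,400),interpolation=2),cv2.resize(a,(400,400),interpolation=2)]))
# grip orientation via masks
for dd,lo in((d,0),(s,1)):
  m=cv2.inRange(cv2.cvtColor(dd['image'],cv2.COLOR_RGB2HSV),(3,110,60),(20,255,255))
  m=m[220:280,360:480] if not lo else m[140:200,360:420]
  print(cv2.moments(m,True)['m00'], [cv2.moments(m,True)[k]/cv2.moments(m,True)['m00'] for k in('m10','m01')])
```

```text
tri grip (array([ 0.39812043, -0.31327082,  0.13511517]), [np.float64(0.00037047876533870765), np.float64(0.0003704787653386294)])
des top (array([ 0.5996086 , -0.29652374,  0.25398178]), [np.float64(0.0006910902087053157), np.float64(0.0006910902087052186)])
61.0 [54.98360655737705, 28.737704918032787]
84.0 [26.321428571428573, 26.178571428571427]
```

View pics/mic.png

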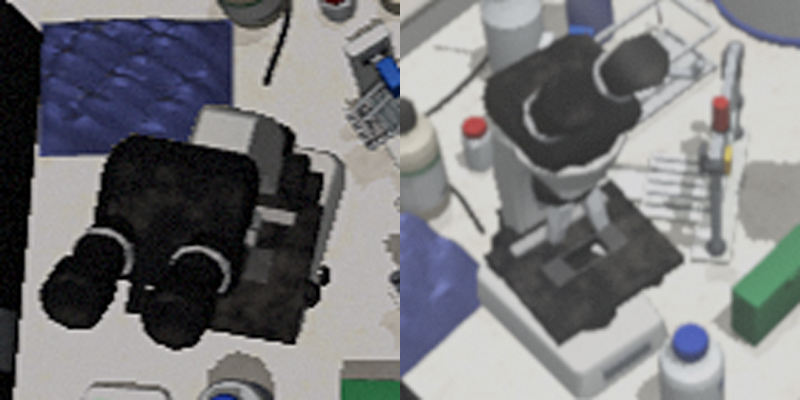

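Run:
```python
from h import *
d=cap("top");s=cap("scene")
T=lambda u,v:(u/3.077+130,v/3.077+140); S=lambda u,v:(160+(u-400)/2.5,175+v/2.5)
print(tri([(d,*T(180,320)),(s,*S(640,60))]))
print(tri([(d,*T(75,295)),(s,*S(640,60))]))
for z in(.2,.25,.3,.35): print(z,[onz(d,*T(*q),z).round(3)[:2] for q in [(225,325),(255,190),(290,130),(200,110),(250,290)]])
for z in (.05,.1,.15): print(z,[onz(d,*T(*q),z).round(3)[:2] for q in [(340,165),(325,275),(295,340),]])
```

```text
(array([0.40275123, 0.17679274, 0.41116012]), [np.float64(0.0022902006010818137), np.float64(0.0022902006010817916)])
(array([0.39542167, 0.21554067, 0.45591702]), [np.float64(0.020497553277848933), np.float64(0.02049755327784902)])
0.2 [array([0.413, 0.183]), array([0.513, 0.16 ]), array([0.558, 0.134]), array([0.575, 0.201]), array([0.438, 0.164])]
0.25 [array([0.409, 0.175]), array([0.505, 0.153]), array([0.548, 0.128]), array([0.564, 0.193]), array([0.434, 0.157])]
0.3 [array([0.405, 0.166]), array([0.497, 0.146]), array([0.538, 0.122]), array([0.553, 0.184]), array([0.429, 0.15 ])]
0.35 [array([0.402, 0.158]), array([0.489, 0.139]), array([0.528, 0.116]), array([0.542, 0.175]), array([0.424, 0.142])]
0.05 [array([0.557, 0.11 ]), array([0.464, 0.123]), array([0.41 , 0.149])]
0.1 [array([0.548, 0.105]), array([0.459, 0.118]), array([0.407, 0.143])]
0.15 [array([0.54 , 0.101]), array([0.454, 0.114]), array([0.404, 0.137])]
```

carry_out:
  steps:
    - [[0,0,5,0,0,0],[1,2,8,0,0,0.06],[3,7,9,0,0,0.2],[5,12,9,0,0,0.35],[7,17,9,0,0,0.5],[9,22,9,0,0,0.65],[11,27,9,0,0,0.8],[13,32,9,0,0,0.95],[15,37,9,0,0,1.1],[17,42,9,0,0,1.25],[19,47,9,0,0,1.4],[20.5,52,9,0,0,1.55],[21.5,56,9,0,0,1.68],[22.4,60.2,8,0,0,1.742],[22.4,60.2,7,0,0,1.742],[22.4,60.2,7,0,0,1.742],[22.4,60.2,7,0,0,1.742]]
  fingers: 120

```text
time_s: 2.58
tcp_pos: [0.4586, 0.0219, 0.307]
ee_rot: [[-0.85, 0.001, 0.527], [-0.527, -0.0, -0.85], [-0.001, -1.0, 0.0]]
wrist_force: [-0.0, 0.4, -0.5]
gripper_width: 0.53
```

Run:
```python
from h import *
st=sense(); print(st['joints'].round(1),st['tcp_pos'],st['ee_rot'].round(3),st['wrist_force'])
d=cap('wrist','w1');cap('scene','s1');cap('top','t1')
print(blobs(d,(0,150,80),(8,255,255)),proj(d,[[.459,.0235,.1975]]))
```

```text
[ 23.1   2.8 -14.5   0.  -72.7   8.7] [0.45860563 0.02193497 0.30698931] [[-0.85   0.001  0.527]
 [-0.527 -0.    -0.85 ]
 [-0.001 -1.     0.   ]] [-0.03394938  0.42100929 -0.50533862]
[([62, 131, 20, 13, 145], [70.6, 137.3]), ([271, 205, 17, 16, 192], [279.2, 212.5])] [[277.79118162 212.60764621]]
```

View pics/w1.png

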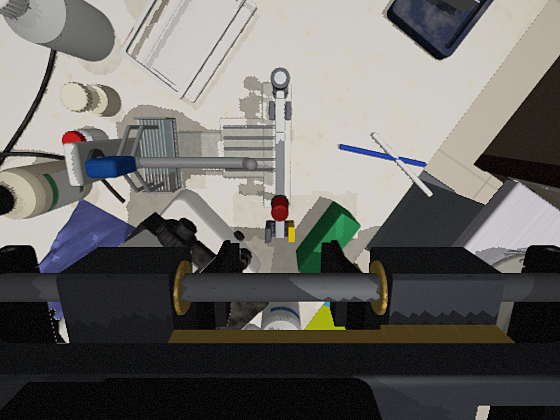

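View pics/s1.png

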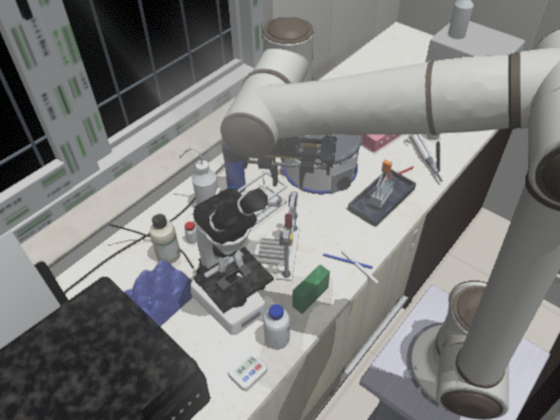

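Run:
```python
from h import *
a=cv2.imread('pics/w1.png')[60:250,60:310]; cv2.imwrite('pics/w1c.png',cv2.resize(a,None,fx=3.1,fy=3.1,interpolation=2))
```

```text
(no output)
```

View pics/w1c.png

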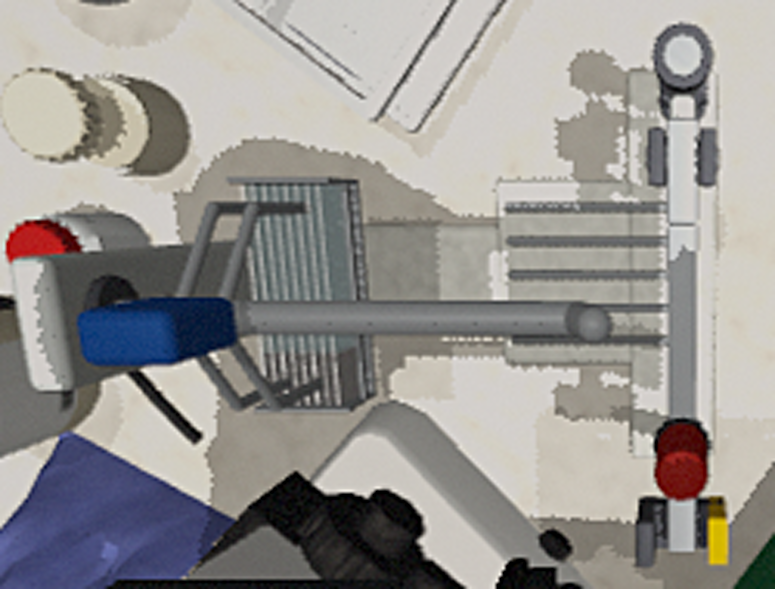

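Run:
```python
from h import *
d=cap('wrist');t=cap('top')
f=lambda u,v:(u/3.1+59.7,v/3.1+59.7)
P=lambda n,q,z:print(n,onz(d,*f(*q),z).round(4))
P('knob',(681,475),.1975);P('hinge',(683,55),.15);P('tip',(597,322),.197)
P('rodfar',(570,318),.185);P('rodnear',(260,318),.185);P('blue top',(110,337),.226)
P('bar low end',(682,535),.1585);P('bar hi',(682,110),.1585);P('yellow',(717,525),.161);P('column',(45,320),.202)
```

```text
knob [0.4578 0.0232 0.1975]
hinge [ 0.5186 -0.0759  0.15  ]
tip [ 0.4997 -0.0013  0.197 ]
rodfar [0.5069 0.0035 0.185 ]
rodnear [0.5815 0.0498 0.185 ]
blue top [0.5974 0.0593 0.226 ]
bar low end [0.4408 0.0502 0.1585]
bar hi [ 0.5104 -0.062   0.1585]
yellow [0.4334 0.0405 0.161 ]
column [0.6244 0.0747 0.202 ]
```

carry_out:
  steps:
    - [[0,0,-3,0,0,0],[0,0.1,-6,0,0,0],[0,0.1,-8.5,0,0,0],[0,0.1,-10.5,0,0,0],[0,0.1,-12,0,0,0],[0,0.1,-12.8,0,0,0],[0,0.1,-12.8,0,0,0]]

```text
time_s: 3.7
tcp_pos: [0.4586, 0.0235, 0.1784]
ee_rot: [[-0.849, -0.001, 0.528], [-0.528, -0.0, -0.849], [0.001, -1.0, 0.0]]
wrist_force: [0.7, 0.3, 0.8]
gripper_width: 0.531
```

carry_out:
  steps:
    - [[0,0,0,0,0,0],[0,0,0,0,0,0],[0,0,0,0,0,0],[0,0,0,0,0,0],[0,0,0,0,0,0],[0,0,0,0,0,0],[0,0,0,0,0,0]]
  fingers: 255

```text
time_s: 4.58
tcp_pos: [0.4586, 0.0237, 0.1787]
ee_rot: [[-0.849, -0.0, 0.528], [-0.528, -0.0, -0.849], [0.0, -1.0, 0.0]]
wrist_force: [-1.7, -0.4, 2.2]
gripper_width: 0.172
```

Run:
```python
from h import *
st=sense(); print(st['joints'].round(1),st['tcp_pos'],st['ee_rot'].round(3),st['wrist_force'],st['gripper_width'])
cap('wrist','w2');cap('scene','s2');cap('top','t2')
a=cv2.imread('pics/s2.png')[165:295,210:340];b=cv2.imread('pics/w2.png');cv2.imwrite('pics/c2.png',np.hstack([cv2.resize(a,(400,400)),cv2.resize(b,(400,400))]))
```

```text
[ 23.3   9.  -26.9   0.  -54.1   8.5] [0.45856698 0.02370295 0.17867207] [[-0.849 -0.     0.528]
 [-0.528 -0.    -0.849]
 [ 0.    -1.     0.   ]] [-1.65743235 -0.35100605  2.15581773] 0.1720946476924451
```

View pics/c2.png

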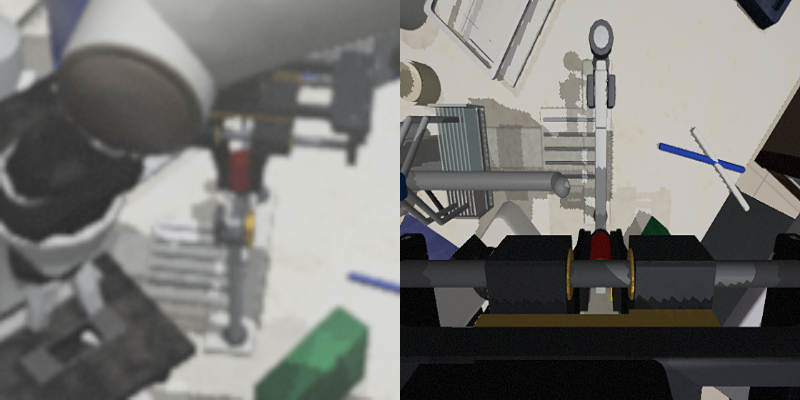

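```bash
cat >> h.py <<'E'
from scipy.spatial.transform import Rotation as Ro
YA=np.radians(31.8); XS=np.array([np.cos(YA),np.sin(YA),0]);YS=np.array([-np.sin(YA),np.cos(YA),0])
H=np.array([.5205,-.0769,0])
def gp(th,L,z=.179):
    P=H+.03*YS+[0,0,.153]; p=H+.118*YS+[0,0,z]
    q=P+Ro.from_rotvec(XS*L).apply(p-P); Rz=Ro.from_rotvec([0,0,th])
    return H+Rz.apply(q-H), Rz*Ro.from_rotvec(XS*L)
def rows(path,z=.179):
    p0,R0=gp(*path[0],z)
    for th,L in path[1:]:
        p,R=gp(th,L,z); w=(R*R0.inv()).as_rotvec(); print(str([round(x,2) for x in (p-p0)*100]+[round(x,3) for x in w])+',')
E
python3 - <<'E'
from h import *
rows([(0,0)]+[(0,l) for l in(.05,.1,.15,.2,.25,.28)])
print()
rows([(0,.28)]+[(t,.28) for t in np.r_[.04,.1:1.5:.1,1.56,1.59]])
E
```

```text
[np.float64(0.07), np.float64(-0.12), np.float64(0.44), np.float64(0.042), np.float64(0.026), np.float64(0.0)],
[np.float64(0.16), np.float64(-0.26), np.float64(0.87), np.float64(0.085), np.float64(0.053), np.float64(0.0)],
[np.float64(0.26), np.float64(-0.41), np.float64(1.29), np.float64(0.127), np.float64(0.079), np.float64(0.0)],
[np.float64(0.36), np.float64(-0.59), np.float64(1.7), np.float64(0.17), np.float64(0.105), np.float64(0.0)],
[np.float64(0.48), np.float64(-0.78), np.float64(2.1), np.float64(0.212), np.float64(0.132), np.float64(0.0)],
[np.float64(0.56), np.float64(-0.9), np.float64(2.33), np.float64(0.238), np.float64(0.148), np.float64(0.0)],

[np.float64(-0.36), np.float64(-0.23), np.float64(0.0), np.float64(-0.0), np.float64(-0.0), np.float64(0.04)],
[np.float64(-0.88), np.float64(-0.61), np.float64(0.0), np.float64(-0.0), np.float64(0.0), np.float64(0.1)],
[np.float64(-1.7), np.float64(-1.31), np.float64(0.0), np.float64(-0.0), np.float64(-0.0), np.float64(0.2)],
[np.float64(-2.44), np.float64(-2.08), np.float64(-0.0), np.float64(-0.0), np.float64(0.0), np.float64
[... 733 characters left out ...]
.0), np.float64(0.0), np.float64(1.0)],
[np.float64(-5.04), np.float64(-10.03), np.float64(0.0), np.float64(0.0), np.float64(-0.0), np.float64(1.1)],
[np.float64(-4.9), np.float64(-11.09), np.float64(0.0), np.float64(0.0), np.float64(-0.0), np.float64(1.2)],
[np.float64(-4.65), np.float64(-12.14), np.float64(0.0), np.float64(0.0), np.float64(0.0), np.float64(1.3)],
[np.float64(-4.3), np.float64(-13.15), np.float64(0.0), np.float64(-0.0), np.float64(-0.0), np.float64(1.4)],
[np.float64(-3.53), np.float64(-14.69), np.float64(-0.0), np.float64(-0.0), np.float64(-0.0), np.float64(1.56)],
[np.float64(-3.36), np.float64(-14.96), np.float64(0.0), np.float64(0.0), np.float64(0.0), np.float64(1.59)],
```

carry_out:
  steps:
    - [[0.07,-0.12,0.44,0.042,0.026,0],[0.16,-0.26,0.87,0.085,0.053,0],[0.26,-0.41,1.29,0.127,0.079,0],[0.36,-0.59,1.7,0.17,0.105,0],[0.48,-0.78,2.1,0.212,0.132,0],[0.56,-0.9,2.33,0.238,0.148,0],[0.56,-0.9,2.33,0.238,0.148,0],[0.56,-0.9,2.33,0.238,0.148,0]]

```text
time_s: 5.72
tcp_pos: [0.464, 0.0149, 0.2016]
ee_rot: [[-0.849, -0.146, 0.507], [-0.528, 0.234, -0.816], [0.0, -0.961, -0.276]]
wrist_force: [-2.3, 0.7, 1.2]
gripper_width: 0.171
```

Run:
```python
from h import *
st=sense(); print(st['joints'].round(1),st['tcp_pos'],st['wrist_force'],st['gripper_width'], gp(0,.28)[0])
cap('wrist','w3');cap('scene','s3')
a=cv2.imread('pics/s3.png')[165:295,210:340];b=cv2.imread('pics/w3.png');cv2.imwrite('pics/c3.png',np.hstack([cv2.resize(a,(400,400)),cv2.resize(b,(400,400))]))
```

```text
[ 11.5  13.1 -13.4 -16.  -69.9  26.8] [0.4639638  0.01485061 0.20163171] [-2.30963616  0.68951237  1.16527042] 0.170870619019659 [0.46391147 0.01436796 0.20230674]
```

View pics/c3.png

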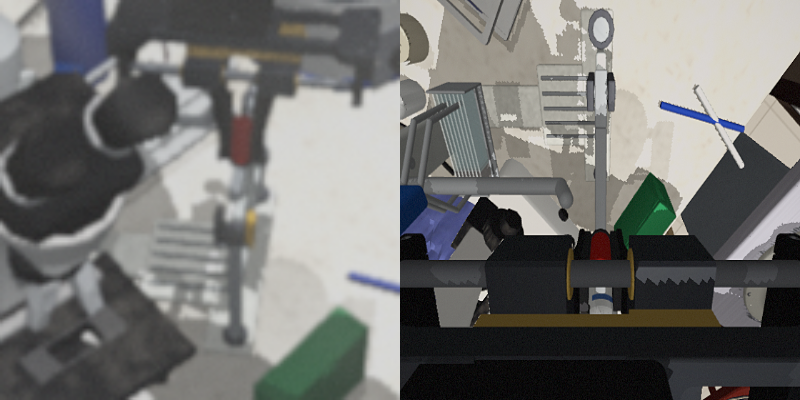

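carry_out:
  steps:
    - [[-0.36,-0.23,0,0,0,0.04],[-0.88,-0.61,0,0,0,0.1],[-1.7,-1.31,0,0,0,0.2],[-2.44,-2.08,0,0,0,0.3],[-3.11,-2.92,0,0,0,0.4],[-3.68,-3.83,0,0,0,0.5],[-4.16,-4.79,0,0,0,0.6],[-4.55,-5.79,0,0,0,0.7],[-4.83,-6.83,0,0,0,0.8],[-5.01,-7.89,0,0,0,0.9],[-5.08,-8.96,0,0,0,1.0],[-5.04,-10.03,0,0,0,1.1],[-4.9,-11.09,0,0,0,1.2],[-4.65,-12.14,0,0,0,1.3],[-4.3,-13.15,0,0,0,1.4],[-3.85,-14.1,0,0,0,1.5],[-3.36,-14.96,0,0,0,1.59],[-3.36,-14.96,0,0,0,1.59],[-3.36,-14.96,0,0,0,1.59]]

```text
time_s: 8.2
tcp_pos: [0.4303, -0.135, 0.2019]
ee_rot: [[0.543, -0.233, 0.807], [-0.84, -0.151, 0.522], [0.0, -0.961, -0.277]]
wrist_force: [-2.2, -1.9, 0.2]
gripper_width: 0.174
```

Run:
```python
from h import *
st=sense(); print(st['joints'].round(1),st['tcp_pos'],st['wrist_force'],st['gripper_width'], gp(1.59,.28)[0])
cap('wrist','w4');cap('scene','s4');cap('top','t4')
a=cv2.imread('pics/s4.png');b=cv2.imread('pics/w4.png');cv2.imwrite('pics/c4.png',np.hstack([cv2.resize(a,(400,300)),cv2.resize(b,(400,300))]))
rows([(1.59,.28),(1.59,.2),(1.59,.12),(1.59,.04),(1.59,-.01)])
```

```text
[  7.9  12.9 -22.6   7.2 -69.3 111.6] [ 0.43026226 -0.13502722  0.20194472] [-2.17849175 -1.92752401  0.21072545] 0.17410245938715307 [ 0.43033551 -0.13523067  0.20230674]
[np.float64(-0.31), np.float64(-0.2), np.float64(-0.63), np.float64(0.043), np.float64(-0.067), np.float64(0.0)],
[np.float64(-0.58), np.float64(-0.37), np.float64(-1.3), np.float64(0.087), np.float64(-0.134), np.float64(-0.0)],
[np.float64(-0.8), np.float64(-0.52), np.float64(-1.98), np.float64(0.13), np.float64(-0.202), np.float64(0.0)],
[np.float64(-0.91), np.float64(-0.59), np.float64(-2.42), np.float64(0.158), np.float64(-0.243), np.float64(0.0)],
```

View pics/c4.png

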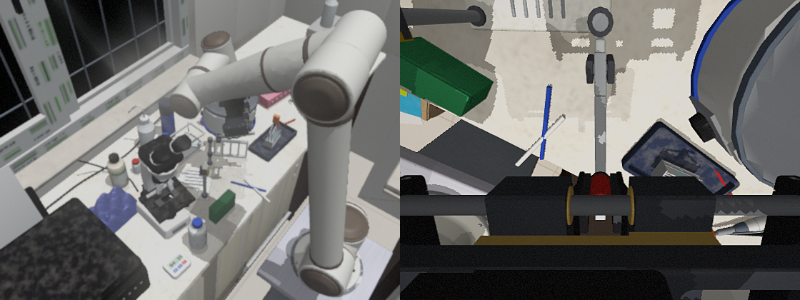

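carry_out:
  steps:
    - [[-0.31,-0.2,-0.63,0.043,-0.067,0],[-0.58,-0.37,-1.3,0.087,-0.134,0],[-0.8,-0.52,-1.98,0.13,-0.202,0],[-0.88,-0.57,-2.3,0.151,-0.234,0],[-0.88,-0.57,-2.3,0.151,-0.234,0]]

```text
time_s: 8.98
tcp_pos: [0.4216, -0.1407, 0.179]
ee_rot: [[0.543, -0.002, 0.839], [-0.839, -0.002, 0.543], [0.0, -1.0, -0.002]]
wrist_force: [-2.6, -0.2, 0.5]
gripper_width: 0.178
```

carry_out:
  steps:
    - [[0,0,0,0,0,0],[0,0,0,0,0,0],[0,0,0,0,0,0],[0,0,0,0,0,0],[0,0,2,0,0,0],[0,0,5,0,0,0],[0,0,9,0,0,0],[0,0,12,0,0,0],[0,0,12,0,0,0]]
  fingers: 120

```text
time_s: 10.1
tcp_pos: [0.4232, -0.1406, 0.3013]
ee_rot: [[0.544, 0.005, 0.839], [-0.839, -0.002, 0.544], [0.004, -1.0, 0.003]]
wrist_force: [0.1, 0.3, -0.9]
gripper_width: 0.531
```

Run:
```python
from h import *
st=sense(); print(st['joints'].round(1),st['tcp_pos'],st['ee_rot'].round(3),st['wrist_force'],st['gripper_width'])
d=cap('wrist','w5');s=cap('scene','s5');t=cap('top','t5')
print(blobs(d,(0,150,80),(8,255,255)),proj(d,[gp(1.59,0,.1975)[0]]))
```

```text
[ 2.700e+00  1.400e+00 -1.680e+01  1.000e-01 -7.150e+01  1.202e+02] [ 0.42317911 -0.14063394  0.30133796] [[ 0.544  0.005  0.839]
 [-0.839 -0.002  0.544]
 [ 0.004 -1.     0.003]] [ 0.09535229  0.31735325 -0.88993195] 0.5305209692389997
[([270, 207, 17, 16, 220], [278.4, 214.5])] [[279.68484975 215.01166706]]
```

View pics/w5.png

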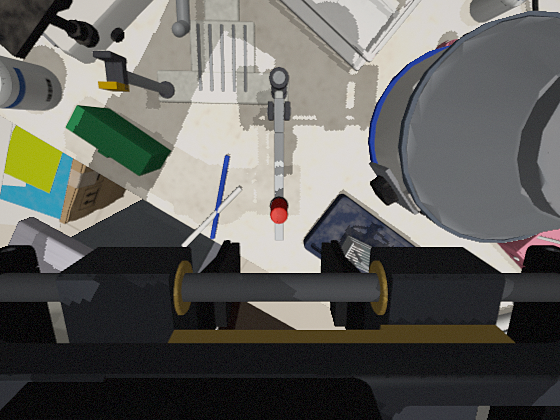

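View pics/t5.png

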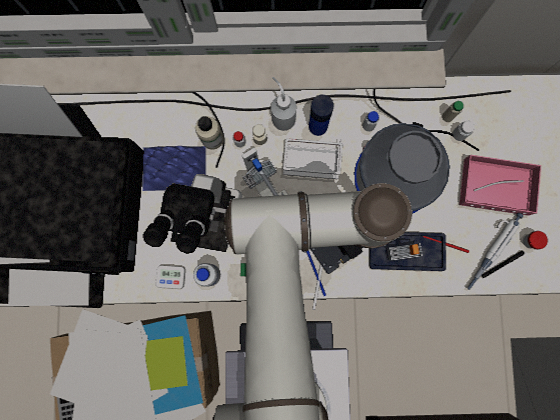

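carry_out:
  steps:
    - [[0,-1,0,0,0,-0.1],[-0.2,-2.5,0,0,0,-0.25],[-0.4,-4,0,0,0,-0.4],[-0.6,-5.5,0,0,0,-0.55],[-0.8,-7,0,0,0,-0.7],[-1,-8.5,0,0,0,-0.85],[-1.2,-10,0,0,0,-1.0],[-1.4,-11.5,0,0,0,-1.15],[-1.6,-13,0,0,0,-1.3],[-1.8,-14.5,0,0,0,-1.45],[-2.0,-16,0,0,0,-1.6],[-2.3,-17,0,0,0,-1.75],[-2.5,-17,0,0,0,-1.9],[-2.5,-17,0,0,0,-2.02],[-2.5,-17,0,0,0,-2.02],[-2.5,-17,0,0,0,-2.02]]

```text
time_s: 12.25
tcp_pos: [0.3966, -0.3104, 0.2981]
ee_rot: [[-0.992, -0.002, 0.127], [-0.127, 0.002, -0.992], [0.002, -1.0, -0.003]]
wrist_force: [0.7, -0.7, 0.7]
gripper_width: 0.53
```

Run:
```python
from h import *
st=sense(); print(st['joints'].round(1),st['tcp_pos'],st['ee_rot'].round(3),st['wrist_force'],st['gripper_width'])
d=cap('wrist','w6')
print(blobs(d,(3,110,60),(20,255,255)),proj(d,[[.398,-.3085,.154]]))
a=cv2.imread('pics/w6.png')[130:260,200:360]; cv2.imwrite('pics/w6c.png',cv2.resize(a,None,fx=4.5,fy=4.5,interpolation=2))
```

```text
[-19.6   7.9 -10.   -0.1 -72.3  26.9] [ 0.39662154 -0.31041035  0.29806559] [[-0.992 -0.002  0.127]
 [-0.127  0.002 -0.992]
 [ 0.002 -1.    -0.003]] [ 0.69966481 -0.68459774  0.68368226] 0.5297241323859724
[([268, 187, 24, 21, 435], [279.5, 197.2]), ([372, 261, 11, 8, 33], [376.4, 263.8]), ([181, 263, 10, 13, 45], [185.7, 268.8]), ([369, 266, 4, 7, 15], [370.5, 269.2]), ([374, 270, 8, 7, 17], [377.5, 272.5]), ([177, 277, 6, 14, 32], [179.5, 282.5]), ([372, 283, 11, 24, 42], [378.8, 296.6]), ([177, 299, 13, 16, 72], [182.6, 306.0]), ([355, 325, 53, 18, 267], [382.1, 334.8]), ([389, 325, 9, 6, 21], [393.5, 327.4]), ([419, 325, 88, 18, 499], [463.6, 334.5]), ([438, 325, 9, 5, 18], [441.8, 326.8]), ([449, 325, 7, 5, 15], [452.3, 326.8]), ([329, 326, 8, 4, 15], [331.9, 327.3]), ([407, 326, 11, 17, 74], [412.6, 333.2]), ([325, 328, 32, 15, 126], [340.2, 336.4]), ([171, 330, 51, 13, 189], [194.5, 335.2]), ([223, 330, 15, 6, 33], [231.1, 332.3]), ([237, 330, 24, 13, 107], [247.7, 336.0]), ([259, 331, 6, 6, 15], [261.1, 333.2]), ([271, 331, 21, 12, 67], [282.3, 337.4]), ([291, 331, 33, 12, 137], [306.5, 336.9]), ([353, 330, 7, 8, 19], [355.9, 333.2]), ([418, 333, 5, 10, 19], [420.4, 337.4]), ([215, 334, 15, 9, 48], [222.7, 339.1]), ([264, 335, 7, 6, 19], [267.0, 338.3])] [[277.06831592 203.51346422]]
```

View pics/w6c.png

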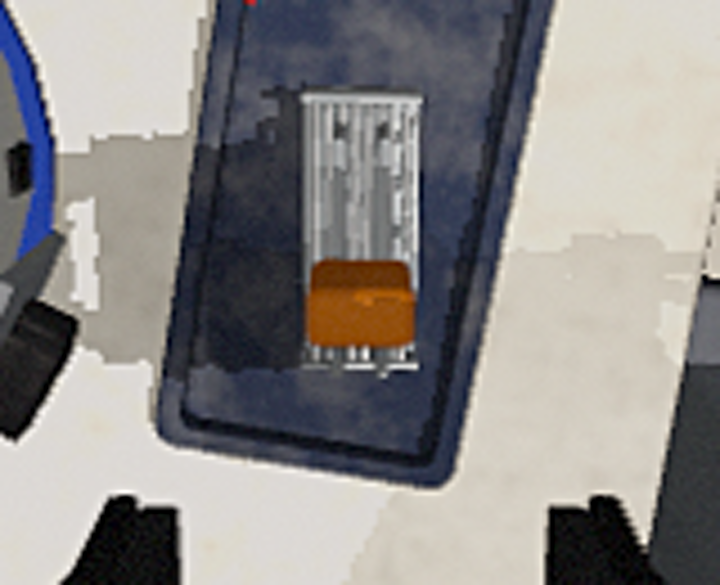

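Run:
```python
from h import *
d=cap('wrist')
f=lambda u,v:(200+u/4.5-.4,130+v/4.5-.4)
for q,z in (((361,317),.154),((307,318),.154),((414,318),.154),((361,92),.054),((361,366),.054),((303,230),.054),((421,230),.054)): print(onz(d,*f(*q),z).round(4))
```

```text
[ 0.3959 -0.3123  0.154 ]
[ 0.4075 -0.3106  0.154 ]
[ 0.3844 -0.3136  0.154 ]
[ 0.401  -0.3521  0.054 ]
[ 0.3908 -0.2731  0.054 ]
[ 0.4125 -0.3113  0.054 ]
[ 0.3789 -0.3156  0.054 ]
```

Run:
```python
from h import *
d=cap('top');
for z in(0,.05,.1,.15,.2): print(z,onz(d,400,217,z).round(3),onz(d,357,170,z).round(3),onz(d,448,170,z).round(3),onz(d,400,123,z).round(3))
a=cv2.imread('pics/top0.png')[110:240,345:470];b=cv2.imread('pics/scene0.png')[85:205,265:380]
cv2.imwrite('pics/des.png',np.hstack([cv2.resize(a,(400,416),interpolation=2),cv2.resize(b,(399,416),interpolation=2)]))
```

```text
0 [ 0.493 -0.315  0.   ] [ 0.625 -0.204  0.   ] [ 0.62  -0.453  0.   ] [ 0.755 -0.329  0.   ]
0.05 [ 0.487 -0.303  0.05 ] [ 0.614 -0.197  0.05 ] [ 0.609 -0.436  0.05 ] [ 0.739 -0.316  0.05 ]
0.1 [ 0.481 -0.292  0.1  ] [ 0.603 -0.189  0.1  ] [ 0.598 -0.419  0.1  ] [ 0.723 -0.304  0.1  ]
0.15 [ 0.475 -0.28   0.15 ] [ 0.592 -0.181  0.15 ] [ 0.587 -0.403  0.15 ] [ 0.707 -0.292  0.15 ]
0.2 [ 0.469 -0.268  0.2  ] [ 0.581 -0.174  0.2  ] [ 0.576 -0.386  0.2  ] [ 0.692 -0.28   0.2  ]
```

View pics/des.png

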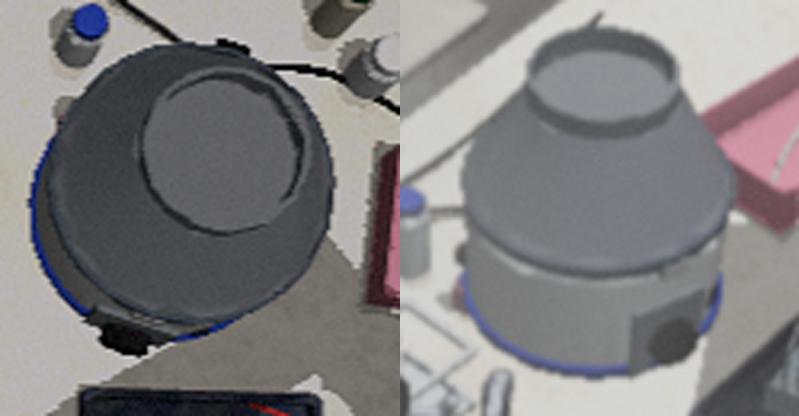

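View pics/w6.png

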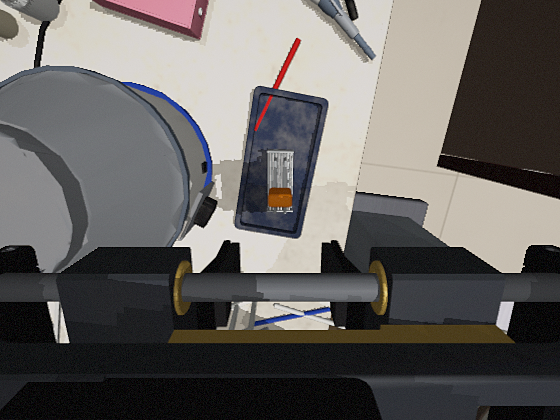

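Run:
```python
from h import *
d=cap('top');s=cap('scene')
c,r_=tri([(d,404.4,166.9),(s,322.4,138.4)]);print(c,r_)
print(onz(d,404.4,211,c[2]),onz(d,360.4,167,c[2]))
```

```text
[ 0.60036188 -0.30276135  0.12972138] [np.float64(0.001555017049951931), np.float64(0.0015550170499518921)]
[ 0.49185239 -0.29615451  0.12972138] [ 0.60366563 -0.19318965  0.12972138]
```

carry_out:
  steps:
    - [[0,-0.1,-4,0,0,0],[-0.1,-0.2,-8,0,0,0],[-0.1,-0.2,-11,0,0,0],[-0.1,-0.2,-13.5,0,0,0],[-0.1,-0.2,-15,0,0,0],[-0.1,-0.2,-16,0,0,0],[-0.1,-0.2,-16.4,0,0,0],[-0.1,-0.2,-16.4,0,0,0]]

```text
time_s: 13.5
tcp_pos: [0.3961, -0.3127, 0.1352]
ee_rot: [[-0.992, -0.0, 0.126], [-0.126, 0.001, -0.992], [0.0, -1.0, -0.001]]
wrist_force: [0.8, 1.4, 0.0]
gripper_width: 0.529
```

carry_out:
  steps:
    - [[0,0,0,0,0,0],[0,0,0,0,0,0],[0,0,0,0,0,0],[0,0,0,0,0,0],[0,0,0,0,0,0],[0,0,0,0,0,0]]
  fingers: 255

```text
time_s: 14.25
tcp_pos: [0.3961, -0.3126, 0.1351]
ee_rot: [[-0.992, -0.0, 0.126], [-0.126, 0.001, -0.992], [0.0, -1.0, -0.001]]
wrist_force: [1.7, 0.1, 1.2]
gripper_width: 0.272
```

Run:
```python
from h import *
st=sense(); print(st['joints'].round(1),st['tcp_pos'],st['ee_rot'].round(3),st['wrist_force'],st['gripper_width'])
d=cap('wrist','w7')
```

```text
[-19.9  16.4 -24.3  -0.1 -49.4  27.1] [ 0.39605994 -0.31263945  0.13508641] [[-0.992 -0.     0.126]
 [-0.126  0.001 -0.992]
 [ 0.    -1.    -0.001]] [1.70878142 0.07466919 1.2021425 ] 0.2716204877819984
```

View pics/w7.png

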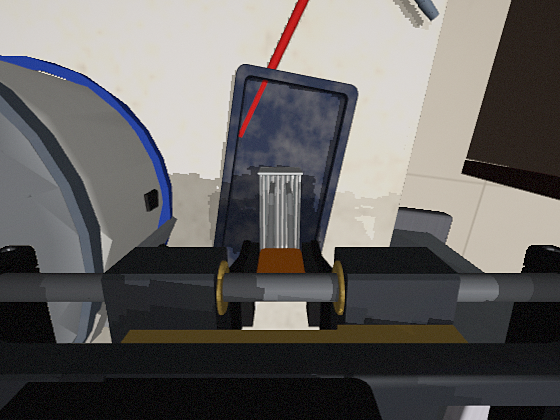

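carry_out:
  steps:
    - [[0,0,1,0,0,0],[0,0,3,0,0,0],[0,0,6,0,0,0],[0,0,9,0,0,0],[0,0,12,0,0,0],[0,0,15,0,0,0],[0,0,18,0,0,0],[0,0,20.5,0,0,0],[0,0,22,0,0,0],[0,0,22.5,0,0,0],[0,0,22.5,0,0,0]]

```text
time_s: 15.68
tcp_pos: [0.3956, -0.3123, 0.3592]
ee_rot: [[-0.992, -0.002, 0.125], [-0.125, 0.003, -0.992], [0.002, -1.0, -0.003]]
wrist_force: [-0.1, -0.8, -1.5]
gripper_width: 0.274
```

carry_out:
  steps:
    - [[0.1,0.7,0,0,0,0.01],[0.3,2,0,0,0,0.03],[0.6,4,0,0,0,0.06],[0.95,6.2,0,0,0,0.1],[1.3,8.5,0,0,0,0.14],[1.7,11,0,0,0,0.18],[2.1,13.5,0,0,0,0.22],[2.5,16,0,0,0,0.26],[2.9,18.5,0,0,0,0.3],[3.3,21,0,0,0,0.34],[3.6,23.2,0,0,0,0.37],[3.9,25,0,0,0,0.4],[4.1,26.3,0,0,0,0.42],[4.2,27,0,0,0,0.427],[4.25,27.3,0,0,0,0.429],[4.25,27.3,0,0,0,0.429],[4.25,27.3,0,0,0,0.429]]

```text
time_s: 17.8
tcp_pos: [0.4383, -0.0399, 0.3598]
ee_rot: [[-0.85, -0.002, 0.526], [-0.526, 0.001, -0.85], [0.001, -1.0, -0.002]]
wrist_force: [-0.1, 0.8, -1.4]
gripper_width: 0.275
```

Run:
```python
from h import *
st=sense(); print(st['joints'].round(1),st['tcp_pos'],st['ee_rot'].round(3),st['wrist_force'],st['gripper_width'])
cap('wrist','w8');cap('scene','s8');cap('top','t8')
a=cv2.imread('pics/s8.png')[130:330,190:440];b=cv2.imread('pics/w8.png');cv2.imwrite('pics/c8.png',np.hstack([cv2.resize(a,(400,320)),cv2.resize(b,(400,320))]))
```

```text
[ 16.   -0.5 -10.4  -0.1 -80.1  15.7] [ 0.43826637 -0.03992548  0.35983934] [[-0.85  -0.002  0.526]
 [-0.526  0.001 -0.85 ]
 [ 0.001 -1.    -0.002]] [-0.06194702  0.78593121 -1.4494943 ] 0.27511394482777135
```

View pics/c8.png

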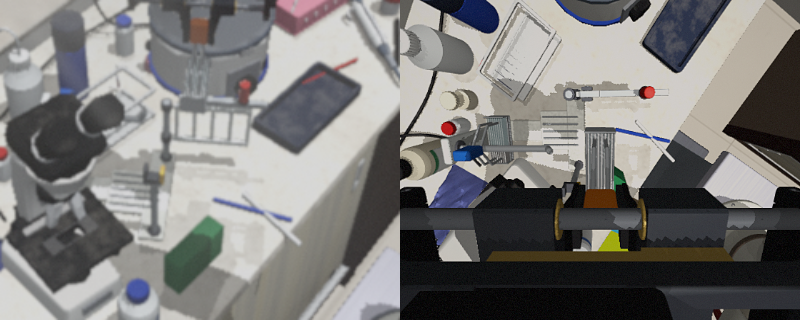

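carry_out:
  steps:
    - [[0,0,-1.5,0,0,0],[0,0,-4,0,0,0],[0,0,-6.5,0,0,0],[0,0,-9,0,0,0],[0,0,-11,0,0,0],[0,0,-12,0,0,0],[0,0,-12.3,0,0,0],[0,0,-12.3,0,0,0],[0,0,-12.3,0,0,0]]

```text
time_s: 19.08
tcp_pos: [0.4388, -0.0395, 0.2376]
ee_rot: [[-0.85, 0.0, 0.527], [-0.527, 0.001, -0.85], [-0.001, -1.0, -0.001]]
wrist_force: [-0.1, 0.5, -2.3]
gripper_width: 0.272
```

Run:
```python
from h import *
st=sense(); print(st['joints'].round(1),st['tcp_pos'],st['ee_rot'].round(3),st['wrist_force'],st['gripper_width'])
cap('wrist','w9');cap('scene','s9');cap('top','t9')
a=cv2.imread('pics/s9.png')[130:330,190:440];b=cv2.imread('pics/w9.png');cv2.imwrite('pics/c9.png',np.hstack([cv2.resize(a,(400,320)),cv2.resize(b,(400,320))]))
```

```text
[ 16.1   3.7 -23.7  -0.1 -62.6  15.8] [ 0.43877111 -0.03948338  0.23755311] [[-0.85   0.     0.527]
 [-0.527  0.001 -0.85 ]
 [-0.001 -1.    -0.001]] [-0.13262514  0.54413249 -2.30862752] 0.271503208466822
```

View pics/c9.png

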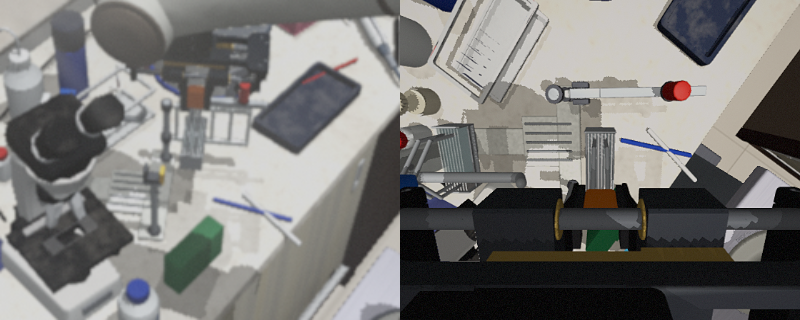

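carry_out:
  steps:
    - [[0.4,0.25,0,0,0,0],[1.2,0.74,0,0,0,0],[2.1,1.3,0,0,0,0],[3.0,1.86,0,0,0,0],[3.9,2.42,0,0,0,0],[4.8,2.98,0,0,0,0],[5.5,3.41,0,0,0,0],[5.95,3.69,0,0,0,0],[5.95,3.69,0,0,0,0]]

```text
time_s: 20.35
tcp_pos: [0.498, -0.0025, 0.2367]
ee_rot: [[-0.85, -0.002, 0.527], [-0.527, 0.001, -0.85], [0.001, -1.0, -0.002]]
wrist_force: [0.5, -0.1, -1.3]
gripper_width: 0.273
```

Run:
```python
from h import *
st=sense(); print(st['tcp_pos'],st['wrist_force'],st['gripper_width'])
cap('wrist','w10');cap('scene','s10');cap('top','t10')
a=cv2.imread('pics/s10.png')[160:260,240:365];b=cv2.imread('pics/w10.png');cv2.imwrite('pics/c10.png',np.hstack([cv2.resize(a,(400,320)),cv2.resize(b,(400,320))]))
```

```text
[ 0.49798025 -0.00252547  0.23672494] [ 0.488985   -0.0723057  -1.31726205] 0.27297404029267186
```

View pics/c10.png

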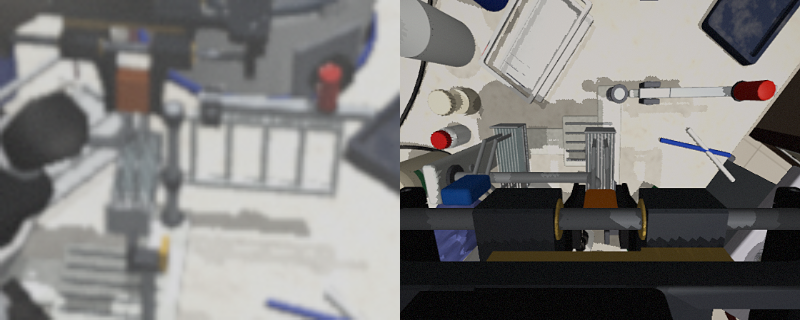

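carry_out:
  steps:
    - [[0.4,0.25,0,0,0,0],[1.1,0.68,0,0,0,0],[1.9,1.17,0,0,0,0],[2.7,1.67,0,0,0,0],[3.4,2.1,0,0,0,0],[3.9,2.41,0,0,0,0],[4.0,2.47,0,0,0,0],[4.0,2.47,0,0,0,0]]

```text
time_s: 21.5
tcp_pos: [0.5377, 0.022, 0.2368]
ee_rot: [[-0.85, -0.002, 0.527], [-0.527, 0.001, -0.85], [0.001, -1.0, -0.002]]
wrist_force: [0.8, 0.5, -1.4]
gripper_width: 0.272
```

carry_out:
  steps:
    - [[0,0,-0.5,0,0,0],[0,0,-1.1,0,0,0],[0,0,-1.7,0,0,0],[0,0,-2.2,0,0,0],[0,0,-2.6,0,0,0],[0,0,-2.8,0,0,0],[0,0,-2.9,0,0,0],[0,0,-2.9,0,0,0]]

```text
time_s: 22.5
tcp_pos: [0.5379, 0.0221, 0.2079]
ee_rot: [[-0.85, -0.001, 0.527], [-0.527, 0.001, -0.85], [0.001, -1.0, -0.002]]
wrist_force: [1.2, -0.6, -0.6]
gripper_width: 0.272
```

Run:
```python
from h import *
st=sense(); print(st['tcp_pos'],st['wrist_force'],st['moment'],st['gripper_width'])
cap('wrist','w11');cap('scene','s11');cap('top','t11')
a=cv2.imread('pics/s11.png')[160:260,240:365];b=cv2.imread('pics/w11.png');cv2.imwrite('pics/c11.png',np.hstack([cv2.resize(a,(400,320)),cv2.resize(b,(400,320))]))
```

```text
[0.53788085 0.02205463 0.20792658] [ 1.23810403 -0.57865666 -0.6392743 ] [ 6.40064771e-03  9.35337442e-02 -3.12368443e-05] 0.2721451580773985
```

View pics/c11.png

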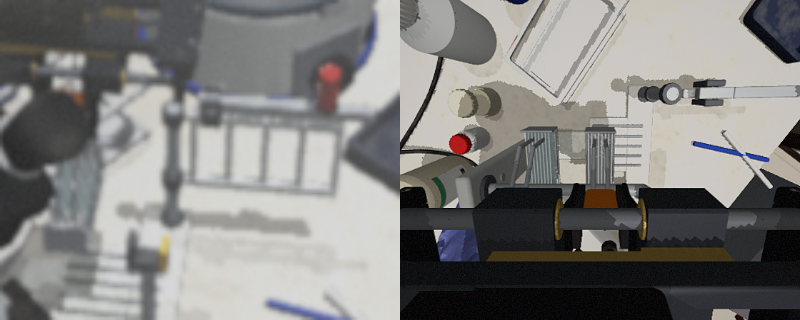

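carry_out:
  steps:
    - [[0,0,-0.1,0,0,0],[0,0,-0.15,0,0,0],[0,0,-0.15,0,0,0]]

```text
time_s: 23.02
tcp_pos: [0.5382, 0.0219, 0.2068]
ee_rot: [[-0.85, -0.001, 0.527], [-0.527, 0.001, -0.85], [-0.0, -1.0, -0.001]]
wrist_force: [-0.6, -0.8, 1.1]
gripper_width: 0.272
```

carry_out:
  steps:
    - [[0,0,0,0,0,0],[0,0,0,0,0,0],[0,0,0,0,0,0],[0,0,0,0,0,0],[0,0,0.5,0,0,0],[0,0,1.5,0,0,0],[0,0,3,0,0,0],[0,0,5,0,0,0],[0,0,8,0,0,0],[0,0,11,0,0,0],[0,0,12.5,0,0,0],[0,0,12.5,0,0,0]]
  fingers: 143

```text
time_s: 24.52
tcp_pos: [0.5381, 0.0222, 0.3326]
ee_rot: [[-0.85, 0.001, 0.527], [-0.527, 0.002, -0.85], [-0.002, -1.0, -0.001]]
wrist_force: [-0.4, -0.5, -1.6]
gripper_width: 0.444
```

Run:
```python
from h import *
st=sense(); print(st['tcp_pos'],st['wrist_force'],st['joints'].round(1),st['gripper_width'])
cap('wrist','w12');cap('scene','s12');cap('top','t12')
a=cv2.imread('pics/s12.png')[160:260,240:365];b=cv2.imread('pics/w12.png');cv2.imwrite('pics/c12.png',np.hstack([cv2.resize(a,(400,320)),cv2.resize(b,(400,320))]))
```

```text
[0.53808852 0.02215089 0.33255845] [-0.43918671 -0.51842543 -1.56853761] [ 19.6  10.4  -2.   -0.1 -77.5  12.3] 0.44385932929093147
```

View pics/w12.png

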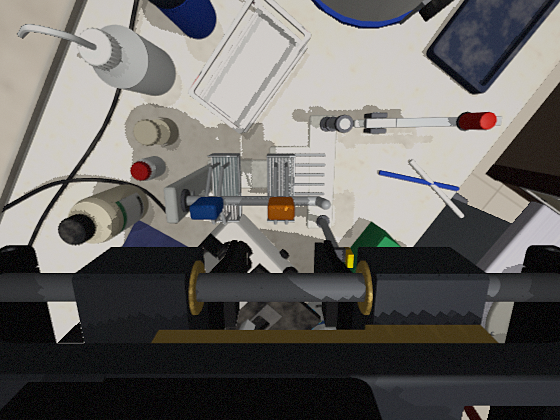

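View pics/c12.png

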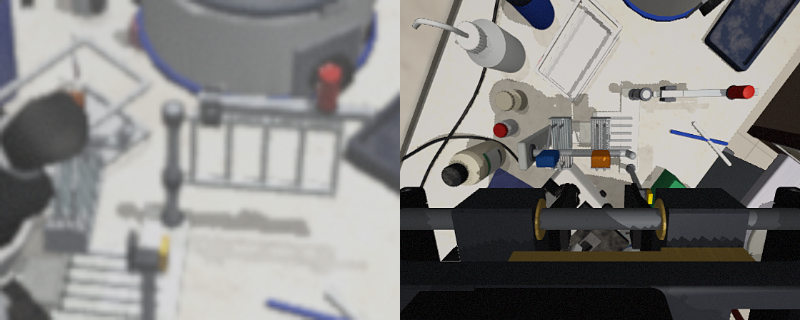

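carry_out:
  steps:
    - [[-0.5,-0.7,0,0,0,0.05],[-1.3,-1.8,0,0,0,0.17],[-2.3,-3.2,0,0,0,0.3],[-3.3,-4.6,0,0,0,0.44],[-4.3,-6,0,0,0,0.58],[-5.3,-7.4,0,0,0,0.72],[-6.3,-8.8,0,0,0,0.86],[-7.3,-10.2,0,0,0,1.0],[-8.3,-11.6,0,0,0,1.14],[-9.3,-13,0,0,0,1.28],[-10.3,-14.4,0,0,0,1.42],[-11.2,-15.6,-1,0,0,1.53],[-11.6,-16.3,-2.5,0,0,1.585],[-11.6,-16.3,-3.2,0,0,1.585],[-11.6,-16.3,-3.2,0,0,1.585]]
  fingers: 120

```text
time_s: 26.55
tcp_pos: [0.4216, -0.1408, 0.2985]
ee_rot: [[0.538, -0.003, 0.843], [-0.843, -0.002, 0.538], [-0.0, -1.0, -0.003]]
wrist_force: [-0.5, 0.5, 0.1]
gripper_width: 0.528
```

Run:
```python
from h import *
st=sense(); print(st['tcp_pos'],st['ee_rot'].round(3),st['wrist_force'],st['joints'].round(1))
d=cap('wrist','w13');cap('top','t13')
b=[x for x in blobs(d,(0,150,80),(8,255,255)) if x[1][1]<250];print(b)
for th in(1.56,1.58,1.6): print(th,gp(th,0)[0],proj(d,[gp(th,0,.1975)[0]]))
```

```text
[ 0.42163201 -0.14082698  0.29854033] [[ 0.538 -0.003  0.843]
 [-0.843 -0.002  0.538]
 [-0.    -1.    -0.003]] [-0.52043877  0.50001403  0.1448877 ] [ 2.700e+00  1.600e+00 -1.700e+01  1.000e-01 -7.160e+01  1.199e+02]
[([272, 205, 17, 17, 228], [279.8, 213.1])]
1.56 [ 0.4195472  -0.13799445  0.179     ] [[276.84605099 213.49619931]]
1.58 [ 0.42078919 -0.14000115  0.179     ] [[279.63651099 213.53654843]]
1.6 [ 0.42207107 -0.14198261  0.179     ] [[282.4271944  213.52334061]]
```

View pics/w13.png

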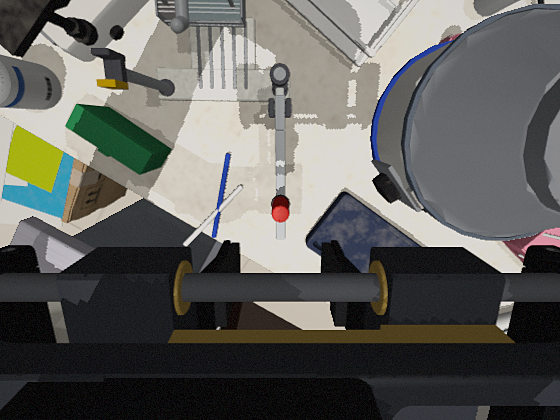

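carry_out:
  steps:
    - [[0,0,-3,0,0,0],[0,0,-6,0,0,0],[0,0,-9,0,0,0],[0,0,-11,0,0,0],[0,0,-11.9,0,0,0],[0,0,-11.9,0,0,0]]

```text
time_s: 27.4
tcp_pos: [0.4221, -0.1409, 0.1805]
ee_rot: [[0.539, -0.001, 0.842], [-0.842, -0.002, 0.539], [0.001, -1.0, -0.002]]
wrist_force: [0.1, 0.1, 0.5]
gripper_width: 0.527
```

carry_out:
  steps:
    - [[0,0,0,0,0,0],[0,0,0,0,0,0],[0,0,0,0,0,0],[0,0,0,0,0,0],[0,0,0,0,0,0],[0,0,0,0,0,0],[0,0,0,0,0,0]]
  fingers: 255

```text
time_s: 28.28
tcp_pos: [0.4219, -0.141, 0.1805]
ee_rot: [[0.539, -0.001, 0.842], [-0.842, -0.002, 0.539], [0.001, -1.0, -0.002]]
wrist_force: [-0.5, 0.3, 1.6]
gripper_width: 0.174
```

Run:
```python
from h import *
st=sense(); t=st['tcp_pos']-H; print(st['tcp_pos'],st['ee_rot'].round(3),np.hypot(*t[:2]),np.arctan2(t[1],t[0])%6.2832-np.pi/2-YA)
th=1.585
rows([(th,0)]+[(th,l) for l in(.05,.1,.15,.2,.25,.28)])
print()
rows([(th,.28)]+[(t,.28) for t in np.r_[1.55:.04:-.1,.02,-.01]])
```

```text
[ 0.42190425 -0.14101071  0.18052439] [[ 0.539 -0.001  0.842]
 [-0.842 -0.002  0.539]
 [ 0.001 -1.    -0.002]] 0.11760656881333872 1.5923389147647713
[np.float64(0.12), np.float64(0.08), np.float64(0.44), np.float64(-0.027), np.float64(0.042), np.float64(0.0)],
[np.float64(0.26), np.float64(0.16), np.float64(0.87), np.float64(-0.054), np.float64(0.084), np.float64(-0.0)],
[np.float64(0.41), np.float64(0.26), np.float64(1.29), np.float64(-0.081), np.float64(0.126), np.float64(0.0)],
[np.float64(0.58), np.float64(0.37), np.float64(1.7), np.float64(-0.108), np.float64(0.168), np.float64(0.0)],
[np.float64(0.77), np.float64(0.49), np.float64(2.1), np.float64(-0.135), np.float64(0.211), np.float64(0.0)],
[np.float64(0.89), np.float64(0.57), np.float64(2.33), np.float64(-0.151), np.float64(0.236), np.float64(-0.0)],

[np.float64(-0.2), np.float64(0.32), np.float64(0.0), np.float64(0.0), np.float64(0.0), np.float64(-0.035)],
[np.float64(-0.7), np.float64(1.27), np.float64(0.0), np.float64(0.0), np.float64(0.0), np.float64(-0.135)],
[np.float64(-1.1), np.float64(2.27), np.float64(0.0), np.fl
[... 996 characters left out ...]
.0), np.float64(0.0), np.float64(-1.135)],
[np.float64(0.6), np.float64(12.42), np.float64(0.0), np.float64(0.0), np.float64(0.0), np.float64(-1.235)],
[np.float64(1.3), np.float64(13.23), np.float64(0.0), np.float64(0.0), np.float64(0.0), np.float64(-1.335)],
[np.float64(2.09), np.float64(13.97), np.float64(0.0), np.float64(0.0), np.float64(-0.0), np.float64(-1.435)],
[np.float64(2.94), np.float64(14.62), np.float64(0.0), np.float64(0.0), np.float64(0.0), np.float64(-1.535)],
[np.float64(3.21), np.float64(14.8), np.float64(0.0), np.float64(0.0), np.float64(0.0), np.float64(-1.565)],
[np.float64(3.48), np.float64(14.97), np.float64(0.0), np.float64(0.0), np.float64(0.0), np.float64(-1.595)],
```

carry_out:
  steps:
    - [[0.12,0.08,0.44,-0.027,0.042,0],[0.26,0.16,0.87,-0.054,0.084,0],[0.41,0.26,1.29,-0.081,0.126,0],[0.58,0.37,1.7,-0.108,0.168,0],[0.77,0.49,2.1,-0.135,0.211,0],[0.89,0.57,2.33,-0.151,0.236,0],[0.89,0.57,2.33,-0.151,0.236,0]]

```text
time_s: 29.15
tcp_pos: [0.4309, -0.1351, 0.2033]
ee_rot: [[0.539, -0.234, 0.809], [-0.842, -0.151, 0.518], [0.0, -0.96, -0.278]]
wrist_force: [0.3, 0.2, -0.4]
gripper_width: 0.176
```

carry_out:
  steps:
    - [[-0.2,0.32,0,0,0,-0.035],[-0.7,1.27,0,0,0,-0.135],[-1.1,2.27,0,0,0,-0.235],[-1.4,3.3,0,0,0,-0.335],[-1.6,4.35,0,0,0,-0.435],[-1.69,5.42,0,0,0,-0.535],[-1.67,6.49,0,0,0,-0.635],[-1.55,7.56,0,0,0,-0.735],[-1.32,8.61,0,0,0,-0.835],[-0.98,9.63,0,0,0,-0.935],[-0.55,10.61,0,0,0,-1.035],[-0.02,11.54,0,0,0,-1.135],[0.6,12.42,0,0,0,-1.235],[1.3,13.23,0,0,0,-1.335],[2.09,13.97,0,0,0,-1.435],[2.94,14.62,0,0,0,-1.535],[3.25,14.83,0,0,0,-1.57],[3.4,14.92,0,0,0,-1.585],[3.4,14.92,0,0,0,-1.585]]

```text
time_s: 31.52
tcp_pos: [0.4642, 0.014, 0.2036]
ee_rot: [[-0.85, -0.148, 0.506], [-0.527, 0.236, -0.816], [0.001, -0.96, -0.279]]
wrist_force: [-1.1, 0.9, 0.6]
gripper_width: 0.177
```

Run:
```python
from h import *
st=sense(); t=st['tcp_pos']-H; print(st['tcp_pos'],st['ee_rot'].round(3),st['wrist_force'],st['gripper_width'],np.hypot(*t[:2]),np.arctan2(t[1],t[0])%6.2832-np.pi/2-YA, gp(0,.28,.18)[0])
cap('wrist','w14');cap('scene','s14')
a=cv2.imread('pics/s14.png')[165:295,210:340];b=cv2.imread('pics/w14.png');cv2.imwrite('pics/c14.png',np.hstack([cv2.resize(a,(400,400)),cv2.resize(b,(400,400))]))
```

```text
[0.46420225 0.01395566 0.20359996] [[-0.85  -0.148  0.506]
 [-0.527  0.236 -0.816]
 [ 0.001 -0.96  -0.279]] [-1.1032912   0.88232793  0.64748803] 0.17697939202337626 0.106883990806171 -0.0002795063695407718 [0.46405709 0.01413309 0.20326779]
```

View pics/c14.png

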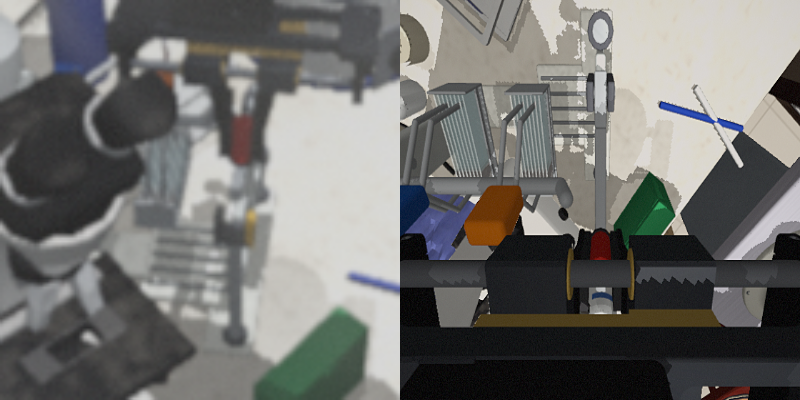

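carry_out:
  steps:
    - [[-0.12,0.19,-0.4,-0.042,-0.026,0],[-0.22,0.36,-0.84,-0.085,-0.053,0],[-0.31,0.5,-1.28,-0.127,-0.079,0],[-0.4,0.64,-1.7,-0.17,-0.105,0],[-0.48,0.77,-2.0,-0.205,-0.127,0],[-0.54,0.87,-2.25,-0.23,-0.143,0],[-0.56,0.9,-2.33,-0.238,-0.148,0],[-0.56,0.9,-2.33,-0.238,-0.148,0],[-0.56,0.9,-2.33,-0.238,-0.148,0]]

```text
time_s: 32.75
tcp_pos: [0.4588, 0.0233, 0.1806]
ee_rot: [[-0.85, -0.002, 0.526], [-0.526, 0.003, -0.85], [0.0, -1.0, -0.003]]
wrist_force: [-4.8, 4.2, 3.6]
gripper_width: 0.178
```

Run:
```python
from h import *
st=sense(); t=st['tcp_pos']-H; print(st['tcp_pos'],st['ee_rot'].round(3),st['wrist_force'],st['gripper_width'],np.arctan2(t[1],t[0])-np.pi/2-YA)
cap('wrist','w15');cap('scene','s15')
a=cv2.imread('pics/s15.png')[165:295,210:340];b=cv2.imread('pics/w15.png');cv2.imwrite('pics/c15.png',np.hstack([cv2.resize(a,(400,400)),cv2.resize(b,(400,400))]))
```

```text
[0.45880086 0.02334928 0.18055571] [[-0.85  -0.002  0.526]
 [-0.526  0.003 -0.85 ]
 [ 0.    -1.    -0.003]] [-4.76052448  4.20908398  3.56333717] 0.17811889507586487 -0.003307071357551261
```

View pics/c15.png

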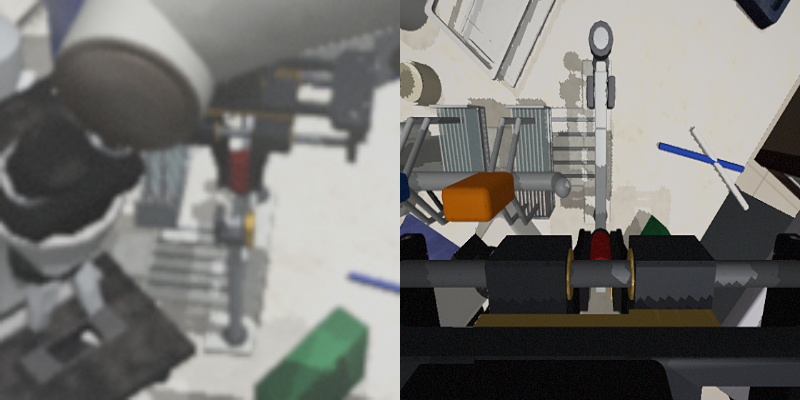

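carry_out:
  steps:
    - [[0,0,0,0,0,0],[0,0,0,0,0,0],[0,0,0,0,0,0],[0,0,0,0,0,0],[0,0,0,0,0,0],[0,0,1.5,0,0,0],[0,0,4,0,0,0],[0,0,7,0,0,0],[0,0,10,0,0,0],[0,0,12.8,0,0,0],[0,0,12.8,0,0,0]]
  fingers: 120

```text
time_s: 34.22
tcp_pos: [0.4602, 0.0232, 0.3105]
ee_rot: [[-0.85, 0.004, 0.527], [-0.527, 0.003, -0.85], [-0.005, -1.0, -0.0]]
wrist_force: [0.8, 0.4, -0.1]
gripper_width: 0.525
```

Run:
```python
from h import *
st=sense(); print(st['tcp_pos'],st['wrist_force'])
d=cap('wrist','w16');cap('scene','s16');t=cap('top','t16')
print([x for x in blobs(d,(0,150,80),(8,255,255)) if x[1][1]<250], proj(d,[gp(0,0,.1975)[0],gp(.03,0,.1975)[0],gp(0,.1,.1975)[0]]))
a=cv2.imread('pics/s16.png')[165:295,210:340];b=cv2.imread('pics/w16.png')[60:260,60:320];cv2.imwrite('pics/c16.png',np.hstack([cv2.resize(a,(300,400),interpolation=2),cv2.resize(b,(500,400),interpolation=2)]))
```

```text
[0.46021318 0.02322583 0.31054263] [ 0.76322688  0.39518215 -0.09593846]
[([67, 131, 20, 15, 146], [75.3, 137.0]), ([275, 203, 16, 16, 194], [282.1, 210.8])] [[281.4016413  211.42861052]
 [285.4013521  211.37991354]
 [281.39366796 208.66814498]]
```

View pics/c16.png

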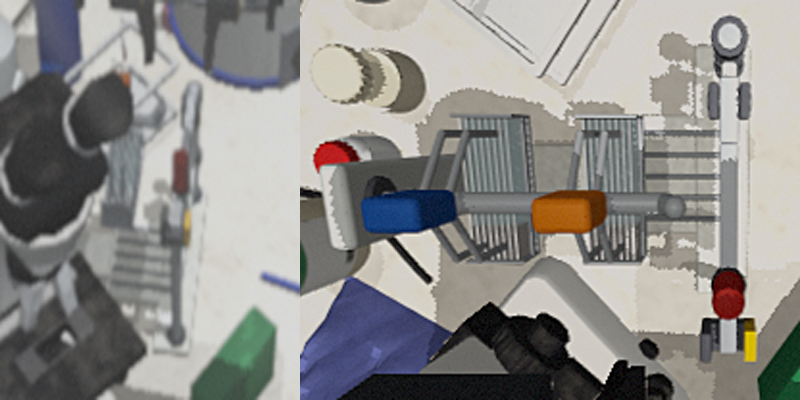

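carry_out:
  steps:
    - [[0,-1,2,0,0,0],[-1,-4,4,0,0,0],[-2,-8,6,0,0,0],[-3,-12,6,0,0,0],[-4,-16,6,0,0,0],[-5,-20,6,0,0,0],[-6,-24,6,0,0,0],[-7,-28,6,0,0,0],[-8,-32,6,0,0,0],[-8,-36,6,0,0,0],[-8,-40,6,0,0,0],[-8,-43,6,0,0,0],[-8,-45,6,0,0,0],[-8,-46,6,0,0,0],[-8,-46,6,0,0,0]]

```text
time_s: 36.25
tcp_pos: [0.3791, -0.437, 0.3679]
ee_rot: [[-0.85, -0.002, 0.527], [-0.527, 0.002, -0.85], [0.001, -1.0, -0.003]]
wrist_force: [0.6, -0.1, 0.1]
gripper_width: 0.528
```

Run:
```python
from h import *
print(sense()['joints'].round(1))
d=cap('scene','s17');t=cap('top','t17')
for n,im in(('scene',d),('top',t)):
  a=cv2.imread('pics/%s0.png'%n).astype(int); b=im['image'][:,:,::-1].astype(int)
  df=np.abs(a-b).max(2)>45
  print(n,[x for x in [(s.tolist()) for s in cv2.connectedComponentsWithStats(df.astype(np.uint8))[2][1:]] if x[4]>12])
for im in(d,t): print(blobs(im,(0,140,70),(8,255,255),8))
a=cv2.imread('pics/s17.png')[165:295,210:340];b=cv2.imread('pics/t17.png')[130:260,220:350];cv2.imwrite('pics/c17.png',np.hstack([cv2.resize(a,(400,400),interpolation=2),cv2.resize(b,(400,400),interpolation=2)]))
```

```text
[-33.   14.1   7.6  -0.  -83.6  64.8]
scene [[441, 0, 53, 18, 623], [421, 0, 139, 128, 5604], [528, 0, 31, 5, 78], [399, 24, 32, 124, 1808], [524, 70, 16, 10, 100], [432, 73, 7, 20, 53], [441, 81, 38, 18, 356], [430, 95, 50, 22, 441], [519, 103, 6, 12, 24], [466, 124, 7, 39, 62], [359, 149, 57, 25, 754], [414, 155, 5, 28, 63], [271, 166, 70, 76, 1604], [452, 167, 17, 78, 344], [350, 174, 27, 28, 330], [378, 182, 14, 18, 131], [261, 188, 6, 6, 20], [249, 206, 23, 35, 406], [347, 211, 4, 7, 16], [355, 220, 8, 9, 21], [344, 222, 44, 52, 1223], [295, 240, 20, 32, 409], [247, 244, 15, 13, 130], [451, 258, 5, 16, 27], [321, 269, 7, 8, 18], [347, 272, 21, 20, 236], [273, 274, 36, 41, 626], [450, 275, 4, 11, 22], [297, 277, 25, 20, 129], [299, 292, 38, 43, 798], [507, 294, 11, 10, 18], [400, 296, 7, 8, 39], [333, 299, 18, 13, 122], [387, 303, 14, 40, 241], [420, 304, 23, 11, 77], [449, 305, 4, 10, 25], [394, 306, 67, 73, 2625], [450, 318, 28, 38, 225], [519, 325, 5, 20, 48], [498, 340, 29, 20, 248], [509, 344, 8, 4, 18], [413, 359, 4, 16, 39], [362, 378, 60, 23, 692], [419, 378, 17, 10, 107]]
top [[214, 129, 346, 291, 24736], [310, 133, 61, 121, 2369], [256, 177, 35, 33, 527], [377, 211, 52, 21, 584], [432, 213, 11, 8, 33], [494, 219, 9, 9, 37], [279, 221, 30, 36, 500], [234, 235, 49, 38, 768], [319, 234, 63, 65, 2107], [390, 244, 29, 16, 265], [239, 267, 47, 34, 962], [296, 279, 22, 24, 262], [322, 336, 10, 12, 76], [511, 348, 17, 46, 454], [254, 352, 16, 15, 63], [234, 402, 15, 18, 63], [488, 413, 12, 7, 65]]
[([286, 215, 4, 3, 11], [287.6, 215.9]), ([186, 223, 8, 6, 35], [189.3, 225.2])]
[([234, 132, 9, 8, 48], [237.7, 135.7]), ([270, 221, 7, 7, 35], [273.1, 224.4])]
```

View pics/c17.png

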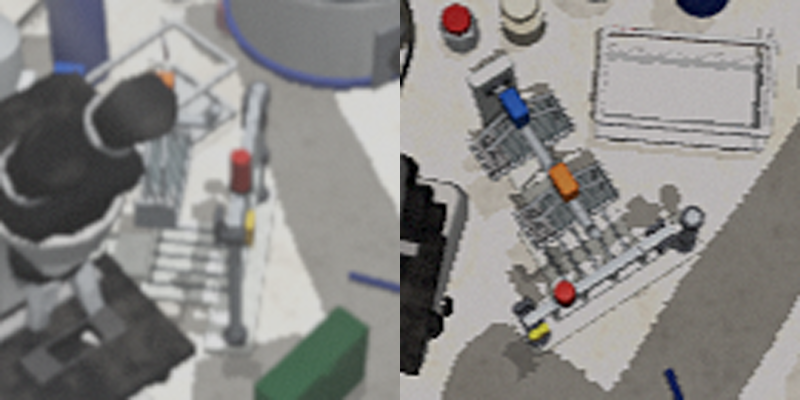

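View pics/t17.png

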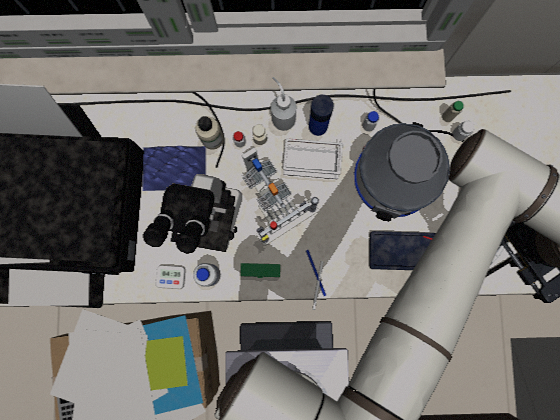

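Run:
```python
from h import *
print(ticket.finish_job())
```

```text
the job is handed in; nothing more can be done
None
```

The orange rack now hangs on the rod beside the blue one, the gate is shut with its latch bar back in the catch, and the job is handed in at about 36 s of the 72 s allowed.

**What I did:** I lifted the latch bar by its knob and swung the gate open to about 1.58 rad, then set the bar down. I picked the rack off the tray, brought it in over the upturned tip and lowered it at `rod_free`. Then I swung the gate shut and lowered the bar into the catch.

**Last checks:**
- **Gate and latch:** in the top view the knob is at pixel (273.1, 224.4), against (273.2, 224.4) at the start. In the wrist view the bar lies behind the yellow lip.
- **Racks:** both hang upright and parallel, with free rod between them, and the blue rack looks unmoved.
- **Bystanders:** the reagent bottle, slide box and timer look to be where they were. The large differences between the before and after pictures I put down to the arm and its shadows, from looking at them rather than measuring each object.
- **Forces:** wrist force readings at the end of each move never went above about 8 N. I have no readings from within the moves.
- **Robot:** it stands clear with an empty gripper.

No check failed or disagreed.

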